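# Load the parts washer and hold its lid half open

### The arm

A 7-joint arm with a two-finger parallel gripper is mounted at the origin on the work surface; the furniture and walls round the work are solid. World frame = base frame: x ahead of the robot, y to its left, z up, the work surface at z = 0. Lengths are in mm, angles in rad, forces in N, time in s.
With the tool pointing down it reaches from about 400 to 900 mm from the base axis. Payload 5.6 kg.
Tool frame: the origin (TCP) lies midway between the tips of the shut fingers; the grasp point (between the pads) lies 19 mm behind it; z points along the fingers, y is the line along which they close (so a half turn about z gives the same grasp; the last joint's range is limited). The gripper opens to 92 mm and grips with 3 to 60 N. Pads are 20 mm wide; open, the fingers measure 128 mm over their backs; the gripper's body (75 mm by 189 mm) begins 69 mm behind the grasp point.
Start: joints at [1.198, 0.468, -0.012, 1.603, 0.006, 1.071, -0.056], TCP at [210.464, -614.991, 214.592] pointing down, gripper open.
Joint ranges: [-2.53, 2.53], [-0.31, 2.02], [-1.57, 1.55], [0.28, 2.44], [-1.29, 4.43], [0.15, 1.84], [-2.92, 2.92]. Speed limits (rad/s): [2.57, 2.57, 3.14, 3.14, 3.14, 3.14, 3.14].

### API

Orientations are given as a rotation vector (axis times angle).
In Python, from cell import robot, grip, kin, viewer gives the robot as it stands. Calls block until the motion is done:
- robot.movep(position, orientation): joint-space move of the TCP to a pose.
- robot.servo_line(position, feed=150, rotation=None): straight line of the TCP; rotation=None keeps the orientation; feed is the mean speed in mm/s.
- robot.goto_joints(angles): joint-space move.
- grip(opening, newtons=None): opening from 0.0 (shut) to 1.0 (fully open); newtons is the grip in N (None keeps the last); returns when the fingers have stopped.
- robot.hold(seconds).
- kin.ik(position, orientation): joint angles nearest the present ones, or None.
- robot.observe(): the state.
- viewer.read_camera(name): name is "scene" or "top"; returns the picture (400x640x3 uint8, red, green, blue); there is no depth.
- viewer.camera_info(name): a dict with "camera_matrix" (3x3 intrinsics, pixels), "R" (3x3) and "t" (3): a world point X has camera coordinates R X + t. Camera axes: x right, y down, z forward; pixel columns grow to the right and rows downward; lengths in mm; the calibration is good to about 2 mm. A picture is of the moment at which its call begins. camera_info takes no time and is no camera call.
A pose or a line that the arm cannot do raises robot.IKError and nothing moves.
- robot.job_done(): hands the job in; it is judged then, once.
Trained networks look in the newest picture that a camera, given by its name, has taken for a name from the list of things; names that differ only in an ending like _2 or _b are one class to them, and where a whole thing is asked for, a point or a joint stands for the part that bears it (a point fixed in the world has none). Each returns a list of dicts, best first, with "confidence" (0 to 1); they miss things now and then, are a little off and sometimes report something else, mostly with a low value. They report only what shows in the picture. A call takes as long as a camera call.
- viewer.silhouettes(name, camera): "mask" (400x640 bool, what is visible of it).
- viewer.pinpoint(name, camera): "at" ([x, y, z] in mm, in the coordinates of the camera as it stood for that picture, good to about 4 mm: a listed point, or the origin of a listed thing).
The state is a dict: "t": time; "joints": joint angles; "joint_velocities": joint speeds; "joint_torque": joint torques, N m; "tcp_pos": TCP position; "tcp_rot": TCP orientation; "contact_force": force on the tool from outside, world axes, zero at the start; "wrist_torque": the same for the moment, N m; "grip_width": opening from 0.0 (shut) to 1.0 (fully open); "grip_force": force on a finger pad.
Only numpy, scipy, OpenCV 4.12 (cv2) and the standard library are available. Lean on these libraries where they do the work, as an engineer would, in place of code of your own. Each camera call takes 0.05 s, during which the arm holds its last target. There are 200 camera calls.

### The job

Load the ball bearing, the steel flange and the stepped brass blank into the parts-washing tub, setting each down in it rather than dropping it. Then take the tub's lid, which now leans back open but falls shut if let go once it is past upright, by its bar handle, swing it over to 60 degrees from shut, and finish while still holding it steady there so that I can spray cleaner in under it. Do not let the lid drop, and leave the other things on the bench where they are.

Things in the scene. Friction and masses are not known exactly. Their poses are not given: they have to be found in the camera images.
- tub: open-topped sheet-steel washing tub, fixed to the bench, 180 (x) x 210 (y) x 55 mm high. Origin under its centre on the bench; z up; its +x side (roughly the robot's left, world +y, give or take 15 degrees) carries the lid hinge, y runs along the hinge. Walls 4 mm; inside 172 x 202 mm; the inner floor is 10 mm above the bench, the rim with its round bead at 56 mm
- tub_floor (a point): centre of the tub's inner floor, 10 mm above the bench. Power drills hang above the bench's far edge, beyond the tub: while the hand is low, keep it nearer than about x = 0.51 m in the world, so rather fill the middle and near part of the tub (the tub's +y end is the near one)
- lid (a joint): angle of the tub's lid in rad: 0 shut (lid level on the tub), grows as it opens; 1.57 upright; it leans back on its stop at 1.78 at the start and stays there by itself, but once back past upright it falls shut by its own weight (about 0.4 kg; free hinge, no spring). 60 degrees is 1.047
- lid_hinge (a point): middle of the hinge axis, on the tub's left rim: 94 mm along the tub's +x from its centre and 59 mm above the bench. The axis runs along the tub's y
- lid_handle (a point): middle of the lid's bar handle: a round dark bar 12 mm thick, parallel to the hinge, 112 mm free between its end arms, 34 mm clear gap to the lid's free edge; it may turn between the fingers. The lid is a 206 mm wide aluminium panel. Axes turn with the lid and equal the tub's when shut; then the bar lies 228 mm along -x and 7 mm above the hinge axis. At the start it is the lid's top
- bearing: steel ball bearing lying flat, ring 42 mm in diameter, 12 mm thick, 0.12 kg; origin at the centre of its underside, z up
- flange: grey steel flange lying on its disc: disc 64 mm in diameter and 13 mm thick, with a hub 38 mm in diameter on top up to 30 mm, about 0.34 kg; origin at the centre of its underside, z up
- blank: turned brass blank standing upright: 35 mm in diameter up to 47 mm height, a neck 24 mm in diameter above, 60 mm high in all, about 0.3 kg; origin at the centre of its underside, z up
- spray_can: bystander: spray can of cleaner, 58 mm in diameter, 217 mm high, standing left of the tub; origin under its centre
- tape_measure: bystander: tape measure, 66 x 73 x 32 mm, lying nearer the robot, on its left; origin under its centre
- pliers: bystander: pliers, 52 x 185 x 14 mm, lying nearer the robot, on its right; origin under its centre

How it is judged:
By the outcome, as a careful person would: the job done as asked, in the order asked, and still so for the second after the job is handed in, while the arm keeps its last pose, push and grip.
It also fails if it takes over 72 s, if anything falls off the work surface, if the arm or the gripper's body presses on something with over 40 N, if the wrist force passes 120 N, or if a joint passes its speed limit or range.

## Working session

There is one attempt and no reset: what is moved stays moved. The work goes in short steps, each a Python script; the robot and the scene stay as the last script left them, time stands still between calls to the robot, and variables do not carry over. Pictures are saved under pics/ and viewed, at most 10 in all, crops included, and the job is handed in when it is done.

```bash
ls; mkdir -p pics; cat > h.py <<'E'
from cell import robot, grip, kin, viewer
import numpy as np, cv2
from scipy.spatial.transform import Rotation as Rn
def w(cam,p):
    c=viewer.camera_info(cam); return np.array(c["R"]).T@(np.array(p)-np.array(c["t"]))
def px(cam,X):
    c=viewer.camera_info(cam); q=np.array(c["camera_matrix"])@(np.array(c["R"])@np.array(X)+np.array(c["t"])); return q[:2]/q[2]
def save(cam,name):
    im=viewer.read_camera(cam); cv2.imwrite("pics/"+name,im[:,:,::-1]); return im
def tri(pxs):
    "least-squares point from {cam:pixel}"
    P=[];b=[]
    for cam,u in pxs.items():
        c=viewer.camera_info(cam); M=np.array(c["camera_matrix"])@np.c_[c["R"],c["t"]]
        for k in (0,1):
            r=u[k]*M[2]-M[k]; r=r/np.linalg.norm(r[:3]); P.append(r[:3]); b.append(-r[3])
    P=np.array(P);b=np.array(b);X=np.linalg.lstsq(P,b,rcond=None)[0]
    return X,np.linalg.norm(P@X-b)
E
python3 - <<'E'
from h import *
np.set_printoptions(precision=1,suppress=True)
for c in("scene","top"):
    save(c,c+"0.png"); i=viewer.camera_info(c); print(c,"cam at",-np.array(i["R"]).T@np.array(i["t"]))
    for n in("tub","tub_floor","lid_hinge","lid_handle","bearing","flange","blank","spray_can","tape_measure","pliers"):
        print(n,[(w(c,d["at"]),px(c,w(c,d["at"])),round(d["confidence"],2)) for d in viewer.pinpoint(n,c)[:2]])
o=robot.observe();print(o["t"],o["tcp_pos"],o["tcp_rot"],o["grip_width"],o["contact_force"])
E
```

```text
pics
scene cam at [-481.9 -411.4  516.5]
tub [(array([420.5,  47.8,  -1. ]), array([317.6, 224.6]), 0.85), (array([ 472. , -339.5,    2.3]), array([468.2, 246.9]), 0.69)]
tub_floor [(array([423.9,  49.3,   8.6]), array([317.7, 220.8]), 0.86)]
lid_hinge [(array([411.9, 142.2,  59.4]), array([285.4, 199.2]), 0.85), (array([ 472.7, -343.1,    1. ]), array([469.7, 247.6]), 0.66)]
lid_handle [(array([411.2, 193.8, 275.5]), array([265.1, 118.8]), 0.63)]
bearing [(array([ 470. , -338.1,    1.5]), array([467.5, 247.5]), 0.7), (array([ 446.4, -142.7,   -2.6]), array([387.7, 235.9]), 0.66)]
flange [(array([ 460.2, -236. ,   -2.9]), array([424.8, 241.6]), 0.63)]
blank [(array([ 470.8, -339.9,    3.1]), array([468.4, 246.9]), 0.62)]
spray_can []
tape_measure []
pliers [(array([ 308.1, -299.7,   -0.9]), array([437.1, 278.2]), 0.66)]
top cam at [ 213.     0.9 1336.4]
tub []
tub_floor [(array([422.2,  50.2,   9.7]), array([298.9, 186.8]), 0.82), (array([295.3, 272.6,  -1.8]), array([228.7, 226.7]), 0.48)]
lid_hinge [(array([415.4, 138.7,  62.3]), array([269.3, 186.3]), 0.75), (array([291.2, 273.9,   2.3]), array([228. , 227.9]), 0.39)]
lid_handle [(array([410.8, 190.2, 280.4]), array([240.1, 174.6]), 0.82)]
bearing [(array([ 463. , -241.8,    0.9]), array([390.1, 174.9]), 0.2)]
flange [(array([ 463. , -243.3,    0.5]), array([390.5, 174.9]), 0.61)]
blank [(array([ 474.5, -340.5,   -2.1]), array([420.6, 171.6]), 0.62)]
spray_can [(array([462.1, 348.6,   1.8]), array([206.4, 174.8]), 0.81), (array([409.3, 191.1, 276.8]), array([239.9, 175.4]), 0.16)]
tape_measure [(array([294.5, 274.8,   1.1]), array([227.8, 226.9]), 0.59)]
pliers [(array([ 308.4, -294.8,    1.4]), array([407.9, 223.1]), 0.87)]
1.1 [ 210.5 -615.   214.6] [ 3.1  0.5 -0. ] 1.0026196554501778 [ 0.4  0.  -0.4]
```

```bash
python3 - <<'E'
import cv2
a=cv2.imread("pics/scene0.png");b=cv2.imread("pics/top0.png")
cv2.imwrite("pics/sc.png",cv2.resize(a[80:330,200:560],(792,550),interpolation=3));cv2.imwrite("pics/tc.png",cv2.resize(b[110:290,190:460],(795,530),interpolation=3))
E
```

```text
(no output)
```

View pics/sc.png

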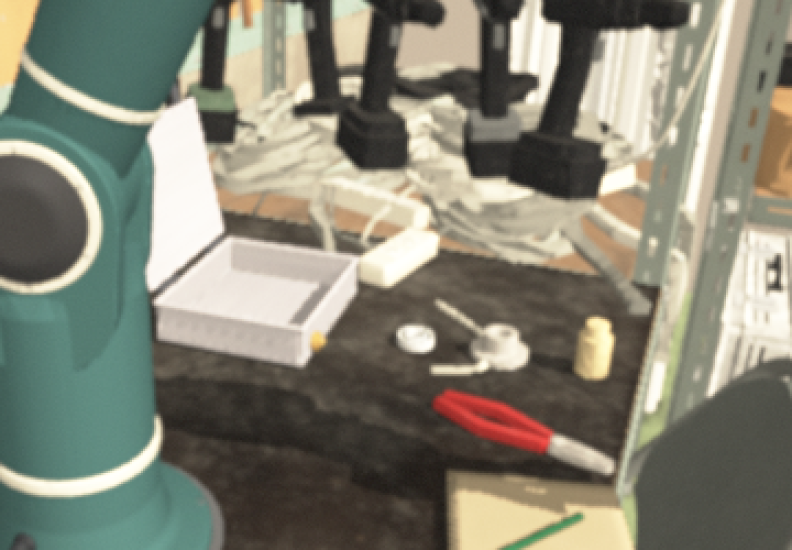

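View pics/tc.png

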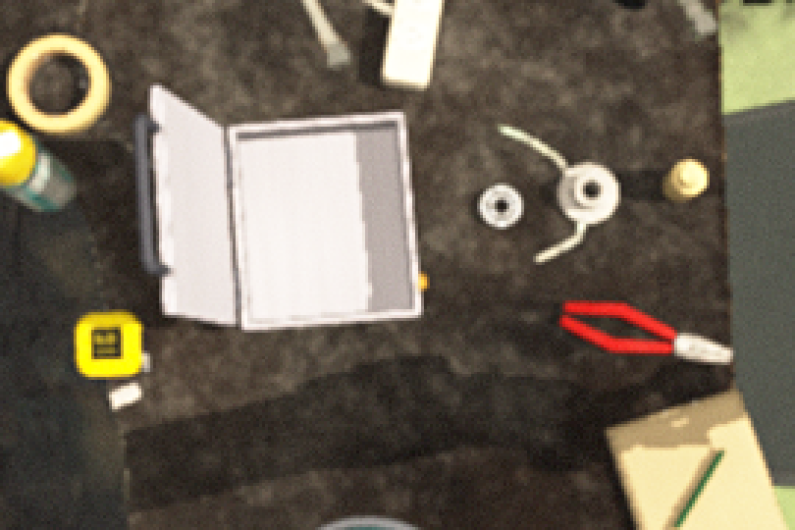

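The scene crop shows the tub with its lid leaning back, the bearing at (415,338), the flange at (498,348), the blank at (595,348), and drills hanging behind. In the top crop the bearing is at (500,206), the flange at (588,193), the blank at (686,180) and the handle bar at (148,195). The network positions agree with this. Next I'll check the surroundings in a full view.

View pics/top0.png

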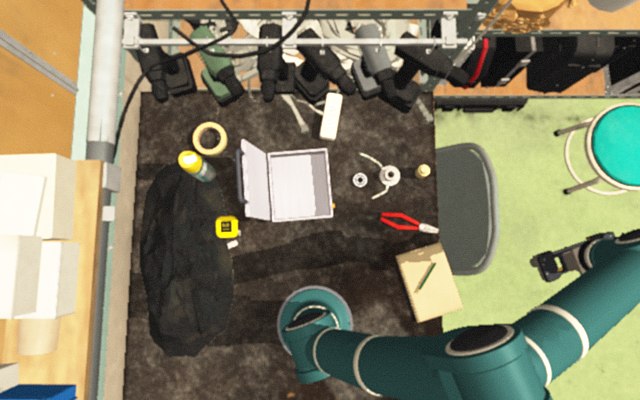

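View pics/scene0.png

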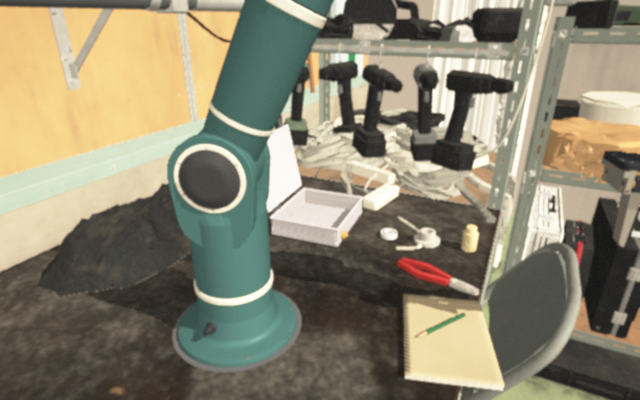

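```bash
python3 - <<'E'
from h import *
np.set_printoptions(precision=1,suppress=True)
# refine: repeated pinpoints in both cameras, and tub corners from the top picture at rim height
c=viewer.camera_info("top");K,R,t=[np.array(c[k]) for k in("camera_matrix","R","t")]
def onz(u,z):
    d=R.T@np.linalg.solve(K,[*u,1]);o=-R.T@t;return o+d*(z-o[2])/d[2]
for p in[(230,127),(405,112),(420,317),(240,328)]:print(onz((190+p[0]*270/795,110+p[1]*180/530),56))
for p in[(150,118),(153,270)]:print("bar",onz((190+p[0]*270/795,110+p[1]*180/530),280))
for k in range(3):
  for c in("scene","top"):
    viewer.read_camera(c)
    for n in("tub_floor","lid_hinge","lid_handle","bearing","flange","blank"):
        print(c,n,[(w(c,d["at"]),round(d["confidence"],2)) for d in viewer.pinpoint(n,c)[:2]])
for n in("bearing","flange","blank"):
  for c in("scene","top"):
    for d in viewer.silhouettes(n,c)[:2]:
        y,x=np.nonzero(d["mask"]);print("sil",c,n,d["confidence"],x.min(),x.max(),y.min(),y.max(),x.mean(),y.mean())
E
```

```text
[520.6 144.9  56. ]
[537.1 -39.7  56. ]
[320.3 -54.9  56. ]
[308.3 130.9  56. ]
bar [474.7 189.6 280. ]
bar [341.2 183.6 280. ]
scene tub_floor [(array([ 473.4, -340.3,    2.5]), 0.67), (array([424.3,  49.3,   7.6]), 0.59)]
scene lid_hinge [(array([413.4, 144. ,  60.2]), 0.79), (array([422.5,  45.8,   3.1]), 0.31)]
scene lid_handle [(array([412.6, 193.8, 274.4]), 0.75)]
scene bearing [(array([ 449.1, -140.9,   -2.9]), 0.69)]
scene flange []
scene blank [(array([ 473.5, -339.3,    2.2]), 0.65)]
top tub_floor [(array([420.9,  55.1,  10. ]), 0.58), (array([ 309.5, -295.7,    0.9]), 0.2)]
top lid_hinge [(array([412.2, 141.9,  63.3]), 0.95)]
top lid_handle [(array([410.3, 191.3, 277.6]), 0.63), (array([ 463.6, -241.9,   -3.1]), 0.33)]
top bearing [(array([ 447.2, -147.6,    2.9]), 0.53)]
top flange [(array([ 460.4, -238.7,    0.6]), 0.5)]
top blank [(array([422.6,  47.8,  -0.7]), 0.73), (array([ 474.8, -341.4,   -0.4]), 0.54)]
scene tub_floor [(array([423.5,  49.5,   5.1]), 0.9)]
scene lid_hinge [(array([411.8, 142.3,  59.1]), 0.65), (array([ 460.4, -238.2,   -4.6]), 0.56)]
scene lid_hand
[... 958 characters left out ...]
 0.67)]
top lid_handle [(array([409.9, 190.6, 278.2]), 0.7)]
top bearing [(array([ 445.9, -149.5,    1.3]), 0.53)]
top flange [(array([ 462.3, -242.6,   -0.5]), 0.5)]
top blank [(array([ 472.8, -337.9,   -2.8]), 0.56), (array([424.3,  51.8,   8.6]), 0.16)]
sil scene bearing 0.61 380 395 229 239 387.4791666666667 233.88194444444446
sil top bearing 0.59 354 366 174 186 360.1551724137931 180.1551724137931
sil scene flange 0.69 414 439 227 247 426.7584415584416 237.85714285714286
sil top flange 0.76 380 399 166 185 389.46483180428135 175.6605504587156
sil scene blank 0.82 461 477 225 251 469.4472222222222 238.65555555555557
sil top blank 0.56 416 429 165 178 422.57042253521126 171.54225352112675
```

Full views: tool at top (560,260), long axis along the closing line. The drills line the far edge (rows below ~100), and a chair back stands right of the bench at top (440-497,143-273), scene (480-580,245-390). I'll triangulate those clearances and the parts.

```bash
python3 - <<'E'
from h import *
np.set_printoptions(precision=1,suppress=True)
T=lambda s,t:print(tri({"scene":s,"top":t}))
T((387.5,233.9),(360.2,180.2));T((426.8,237.9),(389.5,175.7));T((469.4,238.6),(422.6,171.5))
print("chair");T((572,248),(487,152));T((580,280),(497,200));T((482,292),(440,160));T((560,247),(465,143))
print("drills");T((455,165),(430,95));T((425,158),(400,105));T((370,155),(340,88))
d=Rn.from_euler("z",0)
def ok(p,yaw,tilt=0):
    r=(Rn.from_euler("z",yaw,degrees=True)*Rn.from_euler("x",180,degrees=True)).as_rotvec();q=kin.ik(p,r);print(p,yaw,None if q is None else np.array(q))
for p in[(447,-145,6),(461,-240,10),(473,-339,17)]:
    for z in(0,150):
        for yaw in(0,90,-90):ok((p[0],p[1],p[2]+z),yaw)
for p in[(400,95,30),(400,95,250),(412,192,260),(425,25,240)]:
    for yaw in(0,84,94,-86):ok(p,yaw)
E
```

```text
(array([ 444.2, -144. ,    5. ]), np.float64(2.1737419137331364))
(array([ 459.2, -239.3,    9. ]), np.float64(1.1651178449645072))
(array([ 469.2, -339.4,   26.9]), np.float64(0.24368329786973655))
chair
(array([ 534.6, -554.5,   20.6]), np.float64(9.668766482584696))
(array([ 378.8, -566. ,   32.3]), np.float64(0.8087500530478408))
(array([ 534.9, -415.6, -139.5]), np.float64(42.740832967062275))
(array([ 574.2, -517.5,  -10.4]), np.float64(36.71420862399879))
drills
(array([ 656.3, -294. ,  160.1]), np.float64(55.748877372594016))
(array([ 621.8, -211.7,  174.9]), np.float64(45.44597984899886))
(array([679.6, -39.9, 142.5]), np.float64(53.261306559092404))
(447, -145, 6) 0 [ 0.4  0.5 -0.1  2.2  0.2  0.5 -1.5]
(447, -145, 6) 90 [ 0.6  0.6 -0.4  2.1  0.4  0.5 -0.2]
(447, -145, 6) -90 [ 0.1  0.5  0.2  2.2 -0.2  0.5 -2.7]
(447, -145, 156) 0 [ 0.5  0.3 -0.3  2.1  0.1  0.8 -1.4]
(447, -145, 156) 90 [ 0.7  0.3 -0.5  2.1  0.2  0.8  0.1]
(447, -145, 156) -90 [ 0.2  0.2  0.   2.1 -0.   0.8 -2.9]
(461, -240, 10) 0 [ 0.5  0.6 -0.1  2.   0.1  0.5 -1.3]
(461, -240, 10) 90 [ 0.7  0.6 -0.4  2.   
[... 761 characters left out ...]
[ 0.7  1.  -1.3  2.2  1.2  1.   1.9]
(400, 95, 250) 0 [ 0.6  0.1 -0.9  2.1  0.1  1.  -1.9]
(400, 95, 250) 84 [ 0.7  0.1 -1.1  2.1  0.1  1.  -0.5]
(400, 95, 250) 94 [ 0.7  0.1 -1.1  2.1  0.1  1.  -0.3]
(400, 95, 250) -86 [ 0.9  0.2 -1.3  2.1  0.2  1.1  2.7]
(412, 192, 260) 0 [ 0.6  0.3 -1.2  2.   0.3  1.1 -2.4]
(412, 192, 260) 84 [ 0.6  0.3 -1.3  2.   0.3  1.1 -0.9]
(412, 192, 260) 94 [ 0.6  0.3 -1.3  2.   0.4  1.1 -0.8]
(412, 192, 260) -86 [ 0.6  0.3 -1.3  2.   0.4  1.1  2.4]
(425, 25, 240) 0 [ 0.5  0.1 -0.7  2.1  0.1  1.  -1.8]
(425, 25, 240) 84 [ 0.6  0.1 -0.8  2.1  0.1  1.  -0.3]
(425, 25, 240) 94 [ 0.6  0.1 -0.8  2.   0.1  1.  -0.2]
(425, 25, 240) -86 [ 1.   0.3 -1.3  2.   0.3  1.   2.8]
```

```bash
cat >> h.py <<'E'
np.set_printoptions(precision=1,suppress=True)
rv=lambda yaw:(Rn.from_euler("z",yaw,degrees=True)*Rn.from_euler("x",180,degrees=True)).as_rotvec()
C=np.array([422.5,49.5]); A=np.radians(94.5); XT=np.array([np.cos(A),np.sin(A)]); YT=np.array([-np.sin(A),np.cos(A)])
tub=lambda x,y:C+x*XT+y*YT
def st(m=""):
    o=robot.observe();print(m,"t%.1f"%o["t"],np.array(o["tcp_pos"]),"F",np.array(o["contact_force"]),"w%.1f"%(o["grip_width"]*92),"gf%.1f"%o["grip_force"]);return o
def pick(x,y,z,openmm,N,yaw=0):
    robot.movep([x,y,140],rv(yaw)); grip(openmm/92)
    robot.servo_line([x,y,z+15],feed=200); robot.servo_line([x,y,z],feed=50); st("down")
    grip(0,N); st("gripped"); robot.servo_line([x,y,150],feed=200); st("up")
def place(xt,yt,z,openmm,yaw=94.5):
    x,y=tub(xt,yt); robot.movep([x,y,200],rv(yaw)); robot.servo_line([x,y,z+20],feed=200)
    robot.hold(.1); f0=st("pre")["contact_force"][2]
    robot.servo_line([x,y,z+11.5],feed=40)
    zz=z+11.5
    while zz>z+7:
        f=robot.observe()["contact_force"][2]
        if f-f0>2.5: break
        zz-=.7; robot.servo_line([x,y,zz],feed=20)
    st("set"); grip(openmm/92); st("open"); robot.servo_line([x,y,200],feed=200)
E
python3 - <<'E'
from h import *
pick(446,-145,2,70,30)
x,y=tub(47,20);robot.movep([x,y,200],rv(94.5));st();im=save("scene","b1.png");t=save("top","b1t.png")
cv2.imwrite("pics/b1c.png",np.hstack([im[20:380,180:500],t[60:360,180:500][:300].copy() if 0 else cv2.resize(t[80:300,200:440],(393,360))])[:,:,::-1])
E
```

```text
down t7.1 [ 445.9 -145.     1.9] F [ 0.4  0.3 -0.1] w70.1 gf0.0
gripped t7.7 [ 446.1 -144.9    2.1] F [-0.2  0.7  1.6] w41.0 gf30.0
up t8.6 [ 445.1 -144.9  149.1] F [ 0.6  0.1 -1.1] w40.8 gf30.0
 t9.6 [398.8  93.9 199.3] F [ 0.2 -0.5 -1.6] w40.8 gf30.0
```

View pics/b1c.png

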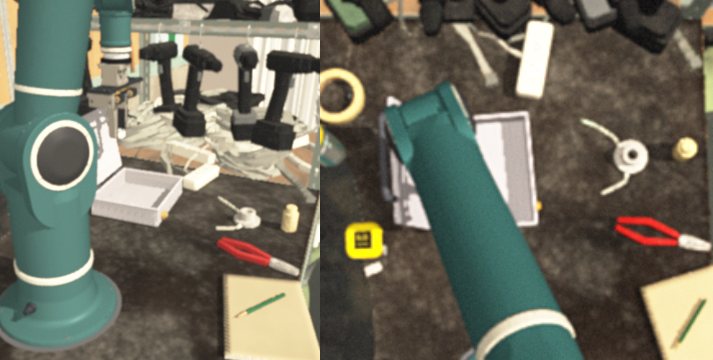

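The bearing is held above the tub at (105,110) in the left half, clear of the lid. Its old place on the bench is empty, and everything else is undisturbed.

```bash
python3 - <<'E'
from h import *
place(47,20,2,62)
pick(461,-240,16,75,45)
place(-10,20,16,62)
st("end")
E
```

```text
pre t11.1 [399.8  94.9  23. ] F [ 0.2  0.  -2.5] w40.7 gf30.0
set t12.2 [399.   94.8  12. ] F [-2.6 -0.5  9.3] w40.6 gf30.0
open t12.7 [398.8  94.8  11.3] F [ 0.3  0.2 -1.3] w62.0 gf0.0
down t16.6 [ 460.9 -240.    15.9] F [ 0.2 -0.3 -0.1] w75.0 gf0.0
gripped t17.3 [ 461.  -239.6   16. ] F [-0.5  2.2  2.4] w35.7 gf44.9
up t18.1 [ 459.9 -239.8  148.9] F [-0.2 -0.4 -2.7] w35.5 gf44.9
pre t20.3 [404.4  37.9  36.9] F [-0.  -0.1 -2.8] w35.6 gf44.9
set t21.4 [403.4  37.9  26. ] F [-2.5 -0.4  7.1] w35.5 gf45.0
open t21.9 [403.4  38.   25.4] F [-0.8  0.5 -0.4] w61.9 gf0.0
end t23.0 [402.6  37.8 199.1] F [ 0.6  0.  -1.2] w61.9 gf0.0
```

```bash
python3 - <<'E'
from h import *
pick(472,-339.5,15,65,45)
place(-62,12,15,55)
x,y=tub(-62,12)
robot.movep([440,-150,330],rv(94.5)); st("end")
im=save("scene","p1.png");t=save("top","p1t.png")
for c in("top","scene"):
    for n in("lid_handle","lid_hinge"):print(c,n,[(w(c,d["at"]),round(d["confidence"],2)) for d in viewer.pinpoint(n,c)[:2]])
cv2.imwrite("pics/p1c.png",np.hstack([cv2.resize(im[100:260,240:400],(390,390)),cv2.resize(t[130:240,230:340],(390,390))])[:,:,::-1])
E
```

```text
down t25.8 [ 471.9 -339.4   14.9] F [ 0.3 -0.6  0.1] w64.8 gf0.0
gripped t26.4 [ 472.1 -339.3   15.1] F [0.3 1.9 2.8] w33.5 gf45.0
up t27.2 [ 471.  -339.1  148.7] F [ 0.8 -0.3 -3.1] w34.2 gf45.0
pre t29.6 [416.4 -13.4  35.9] F [-0.7  0.  -2.5] w34.1 gf45.0
set t30.7 [415.4 -13.2  25. ] F [-3.4  0.6  8.9] w33.2 gf45.0
open t31.2 [415.4 -13.2  24.4] F [ 0.5  0.5 -1. ] w55.1 gf0.0
end t33.0 [ 439.3 -148.7  328.5] F [-0.8  1.2 -0.2] w55.2 gf0.0
top lid_handle [(array([406.5, 193.3, 278.3]), 0.73)]
top lid_hinge [(array([405.4,  37. ,   7.5]), 0.71), (array([412.7, 135.8,  63.1]), 0.58)]
scene lid_handle [(array([412. , 195.9, 274.5]), 0.61)]
scene lid_hinge [(array([411.8, 142.6,  58.6]), 0.84)]
```

View pics/p1c.png

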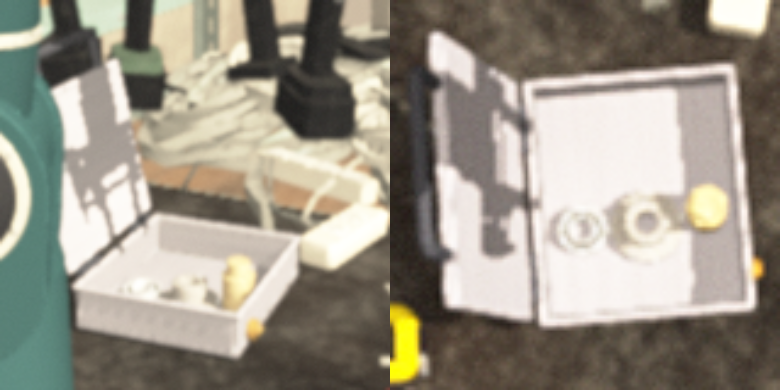

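All three parts stand on the tub floor, in the right half at about (580,230), (645,225) and (705,207), and clear of each other. The lid still leans back on its stop. Now I'll take the handle.

```bash
cat >> h.py <<'E'
H=np.array([414.,141.6,58.5])
def bar(th,H=H):
    x=-228*np.cos(th)+7*np.sin(th); z=228*np.sin(th)+7*np.cos(th)
    return H+np.r_[x*XT,z]
G=np.array([0,0,-19.])
E
python3 - <<'E'
from h import *
R=rv(4.5); p=bar(1.78)+[0,-1,0]+G; print(p, [kin.ik(bar(t)+G,R) is not None for t in np.linspace(1.78,1.047,9)])
robot.movep(p+[0,-0,110],R); grip(55/92); print(np.array(robot.observe()["joints"])*100)
robot.servo_line(p+[0,0,30],feed=200); st("near"); robot.servo_line(p,feed=80); st("at bar")
grip(0,8); st("gripped"); robot.hold(.3); st("settled")
im=save("scene","g1.png");t=save("top","g1t.png")
for c in("scene","top"):print(c,[(w(c,d["at"]),round(d["confidence"],2)) for d in viewer.pinpoint("lid_handle",c)[:2]])
cv2.imwrite("pics/g1c.png",np.hstack([cv2.resize(im[60:260,230:430],(390,390)),cv2.resize(t[110:240,200:330],(390,390))])[:,:,::-1])
E
```

```text
[409.7 194.6 261.1] [True, True, True, True, True, True, True, True, True]
[  70.1   13.8 -129.1  179.2   13.7  131.4 -211.5]
near t36.1 [410.  195.2 291.8] F [0.3 0.5 0.7] w54.9 gf0.0
at bar t36.6 [409.6 194.8 260.9] F [ 0.4 -0.8 -0.2] w54.8 gf0.0
gripped t37.3 [409.8 194.7 261.1] F [-0.9 -0.2  0.2] w11.4 gf8.0
settled t37.6 [409.8 194.7 261.1] F [0.3 0.1 0.7] w11.6 gf8.0
scene [(array([422.5,  48.7,   1.6]), 0.68), (array([414.4, 193.9, 275.6]), 0.65)]
top []
```

View pics/g1c.png

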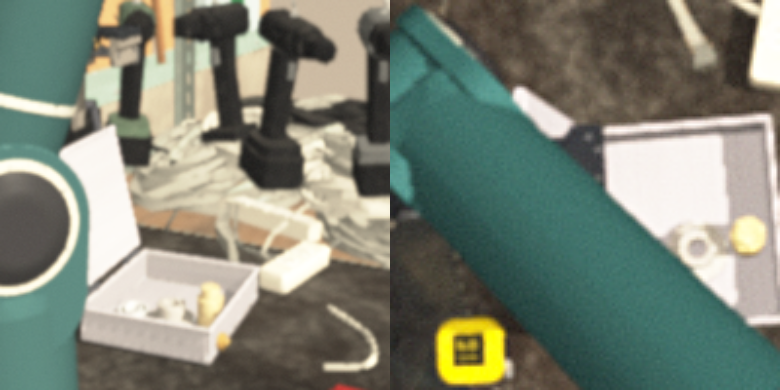

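The left half shows the parts in place with the lid unmoved, though the arm hides the bar. The grip width of 11.6 mm matches the 12 mm bar and the side force is nil, so the bar is held. Now I'll swing the lid.

```bash
python3 - <<'E'
from h import *
grip(0,22); st("grip")
for th in np.linspace(1.78,1.047,10)[1:]:
    robot.servo_line(bar(th)+[0,-1,0]+G,feed=60); o=st("%.2f"%th)
    if np.linalg.norm(o["contact_force"])>25 or o["grip_width"]*92<9: print("STOP");break
robot.hold(.3); st("end")
im=save("scene","s1.png")
print([(w("scene",d["at"]),round(d["confidence"],2)) for d in viewer.pinpoint("lid_handle","scene")[:2]])
t=save("top","s1t.png");print([(w("top",d["at"]),round(d["confidence"],2)) for d in viewer.pinpoint("lid_handle","top")[:2]])
cv2.imwrite("pics/s1c.png",np.hstack([cv2.resize(im[60:260,230:430],(390,390)),cv2.resize(t[110:240,200:330],(390,390))])[:,:,::-1])
E
```

```text
grip t38.0 [409.8 194.7 261.1] F [0.2 0.4 0.8] w11.3 gf22.0
1.70 t38.5 [411.4 176.5 264.9] F [0.5 0.5 2. ] w11.1 gf22.0
1.62 t39.0 [412.8 158.  266.9] F [2.2 1.5 0.4] w11.1 gf22.0
1.54 t39.4 [414.3 139.5 267.6] F [ 3.2  1.2 -0.3] w11.4 gf22.0
1.45 t39.9 [415.7 120.9 266.7] F [ 3.4  0.9 -3.6] w11.0 gf22.0
1.37 t40.3 [417.1 102.3 264.5] F [1.9 0.8 1.1] w11.2 gf22.0
1.29 t40.8 [418.5  84.2 260.5] F [3.3 0.9 0.7] w11.2 gf22.0
1.21 t41.2 [419.8  66.5 255.1] F [ 4.5 -0.5 -0.9] w11.0 gf22.0
1.13 t41.7 [421.1  49.3 248.4] F [ 4.5  0.3 -0.1] w11.2 gf22.0
1.05 t42.2 [422.4  32.6 240.2] F [ 3.7  1.6 -0.4] w11.4 gf22.0
end t42.5 [422.4  33.1 240.4] F [ 3.7  1.1 -1.2] w11.3 gf22.0
[(array([424.1,  32.9, 253.7]), 0.95)]
[]
```

View pics/s1c.png

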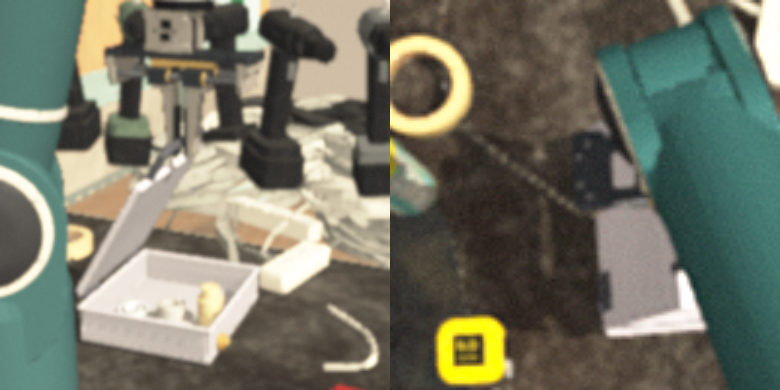

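The lid is held by its bar at (170,155) in the left half, tilted to about 60°. The network's bar position (424, 33, 254) agrees with the tool pose, forces are low, and the parts are still in the tub. I'm handing the job in.

```bash
python3 -c "
from h import *
print(robot.job_done())"
```

```text
the job is handed in; nothing more can be done
None
```

The bearing, flange and blank were set down in the tub. The lid is held by its bar handle at 60° from shut, give or take about a degree, and the job was handed in at about 42.5 s.

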